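# Run the cover of a light bar home with the fitting tool

## Robot

A 7-joint arm with a two-finger parallel gripper is mounted at the origin on a cart in front of the work surface, level with it; the furniture and walls round the work are solid. World frame = base frame: x ahead of the robot, y to its left, z up, the work surface at z = 0. Lengths are in m, angles in rad, forces in N, time in s.
With the tool pointing down it reaches from about 0.35 to 0.9 m from the base axis. Payload 8.1 kg.
Tool frame: the origin (TCP) lies midway between the tips of the shut fingers; the grasp point (between the pads) lies arm.grasp_offset behind it (arm.grasp_offset is the distance from the TCP to the grasp point, in m); z points along the fingers, y is the line along which they close (so a half turn about z gives the same grasp; the last joint's range is limited). The gripper opens to 92 mm and grips with 3 to 60 N. Pads are 19 mm wide; open, the fingers measure 130 mm over their backs; the gripper's body (75 mm by 190 mm) begins 47 mm behind the grasp point.
Start: joints at [-1.299, 0.434, 0.025, 1.573, -0.012, 1.134, -0.075], TCP at [0.229, 0.582, 0.227] pointing down, gripper open.
Joint ranges: [-2.62, 2.62], [-0.44, 2.09], [-1.27, 1.32], [0.08, 2.57], [-1.32, 4.46], [0.12, 2], [-2.74, 2.74]. Speed limits (rad/s): [2.22, 2.22, 3.01, 3.01, 3.14, 3.14, 3.14].

## Interface

Orientations are given as a rotation vector (axis times angle).
In Python, from cell import observe, imaging, arm gives the robot as it stands.
- The arm moves only by the tool apply_moves, never from a script. Its argument "commands" is a list of rows, each a list of 5 numbers: the opening in per cent of the stroke, from 0 (shut) to 100 (fully open), then the shift along the world's x, y, z in units of 0.06 m (1.0 is 0.06 m), then the turn about the world's z in units of 0.5 rad (1.0 is 0.5 rad). A call has 1 to 12 rows; each row shifts and turns the commanded pose from where the row before left it; what a row does not reach is not made up. A row lasts 1/8 s, in which the tool goes at most 62.5 mm and 10.7 degrees, less where a joint would pass 70% of its speed; a pose out of reach is approached as far as the arm can. A call with a number of a shift or a turn outside -1 to 1 is refused whole. A call with a gripper value outside its range is refused whole. The fingers move at their own pace and stop on an object; "newtons" is the grip in N (left out, the last holds). Time passes only in rows, so rows that do not move let the fingers close. It gives the time, the measured TCP pose, the force, the opening and the grip force at its end, in the units of the state.
- observe(): the state, without advancing time (a new reading comes with each control period).
- imaging.get_image(name): name is "scene" or "top" or "wrist"; returns (picture, depth): 480x640x3 uint8, red, green, blue; 480x640 float32, m along the optical axis (not along the pixel's ray), 0 where there is no reading.
- imaging.camera_params(name): a dict with "camera_matrix" (3x3 intrinsics, pixels), "origin" and "rotation" of the camera in the world; the wrist camera has in their place "tool_from_camera" (4x4, takes a point from camera to tool coordinates, whose origin is the TCP and whose axes are the flange's). Camera axes: x right, y up, looking along -z (the intrinsics and any distortion apply to the point x, -y, -z); pixel columns grow to the right and rows downward; lengths in m; the calibration is good to about 2 mm. The wrist camera is an equidistant fisheye: a pixel r from the principal point sees the ray r / f radians off the axis. A picture is of the moment at which its call begins: read the wrist's pose just before it. camera_params takes no time and is no camera call.
- arm.sign_off(): hands the job in; it is judged then, once.
The state is a dict: "clock": time; "joints": joint angles; "dq": joint speeds; "joint_efforts": joint torques, N m; "position": TCP position; "ee_rot": TCP orientation; "force": force on the tool from outside, world axes, zero at the start; "ft_torque": the same for the moment, N m; "width": opening from 0.0 (shut) to 1.0 (fully open); "gripper_force": force on a finger pad.
Only numpy, scipy, OpenCV 4.12 (cv2) and the standard library are available. Lean on these libraries where they do the work, as an engineer would, in place of code of your own. Each camera call takes 0.05 s, during which the arm holds its last target. There are 200 camera calls.

## Task

The white cover sections of the light bar on the worktop stand proud. Take the fitting tool from its rack and run its tip slowly along the row from the left end to the right (as the robot sees it), a few centimetres a second, and without forcing it, so that every section is pressed fully home, flush with the rims; only the tool, not the gripper, may touch the bar. Then hang the tool back in the rack by its collar, upright, and leave the things round about where they are.

Things in the scene. Friction and masses are not known exactly. Their poses are not given: they have to be found in the camera images.
- light_bar: under-cabinet light bar fixed to the worktop: straight grey aluminium channel 212 mm long over its end caps, 36 mm wide, 30 mm high to its rims, lying across in front of the robot (up to 0.3 rad off square), with six white cover sections in a row standing proud of it. Origin: centre of its underside, on the worktop; y along the channel to the robot's left, z up
- seam_left (a point): centre of the first (leftmost) cover section, at the height of the channel's rims (30 mm above the worktop), where the section's top is when fully home
- seam_right (a point): centre of the sixth (rightmost) cover section, at the height of the rims; 160 mm from seam_left
- tool: loose fitting tool, 145 mm tall, 0.12 kg, round about z; from the foot up: ball tip 16 mm in diameter, steel stem 12 mm, flat collar 40 mm in diameter from 70 to 76 mm above the foot, wooden handle 26 mm in diameter from 76 to 145 mm. It starts hanging upright in the rack. Origin: lowest point of the ball tip; z up along the handle
- tool_tip (a point): lowest point of the tool's ball tip
- tool_collar (a point): centre of the underside of the tool's collar
- rack: fixed wooden tool rack with a post at its far side; from the post's top two level steel prongs point to -x, a fork open at the front (-x): slot 22 mm wide, prong and post tops 115 mm above the worktop, 6 mm upturned lips at the front ends. Lift the tool over the lips to draw it out; the collar has about 6 mm play fore and aft. Origin: on the worktop under the seat's middle; z up
- rack_seat (a point): middle of the seat between the prongs, at the height of their tops, where the centre of the collar's underside belongs. Mind the wall cabinet over the far right of the worktop (x over 0.6, y under -0.28, from about 0.4 m up): keep the wrist out of it on the way from the start
- canister: bystander: loose steel canister 106 mm in diameter, 155 mm tall; origin at the centre of its underside
- jam_jar: bystander: loose glass jar 65 mm in diameter, 94 mm tall; origin at the centre of its underside
- tea_box: bystander: loose carton 70 x 128 x 80 mm; origin at the centre of its underside
- cover1 (a joint): how far the first (leftmost) cover section has gone down: 0 = 4 mm proud, 0.004 = home at its stop, flush with the rims. 24 mm wide, 32 mm long: flat top 16 mm long, ends sloping down 4 mm (28 degrees), so a ball tip run level along the row presses the next section down. It goes straight down against about 2 N of friction and stays there
- cover2 (a joint): how far the second cover section has gone down: 0 = 4 mm proud, 0.004 = home at its stop, flush with the rims. Like the first; its centre is 32 mm to the right of it along the bar
- cover3 (a joint): how far the third cover section has gone down: 0 = 4 mm proud, 0.004 = home at its stop, flush with the rims. Like the first; its centre is 64 mm to the right of it along the bar
- cover4 (a joint): how far the fourth cover section has gone down: 0 = 4 mm proud, 0.004 = home at its stop, flush with the rims. Like the first; its centre is 96 mm to the right of it along the bar
- cover5 (a joint): how far the fifth cover section has gone down: 0 = 4 mm proud, 0.004 = home at its stop, flush with the rims. Like the first; its centre is 128 mm to the right of it along the bar
- cover6 (a joint): how far the sixth (rightmost) cover section has gone down: 0 = 4 mm proud, 0.004 = home at its stop, flush with the rims. Like the first; its centre is 160 mm to the right of it along the bar
There are look-alikes about, which are no part of the job. What is shaped like the tool but orange or yellow is not meant.

How it is judged:
On the way, in this order (a step that is already met when the one before it is completed fails the run):
1. the first (leftmost) section is pressed home (down at least 2.5 of its 4 mm) while the tool's tip is on it (value of joint cover1 above 0.0025 m and contact force between tool and cover1 above 0.2 N).
2. the second section is pressed home (down at least 2.5 of its 4 mm) while the tool's tip is on it (value of joint cover2 above 0.0025 m and contact force between tool and cover2 above 0.2 N).
3. the third section is pressed home (down at least 2.5 of its 4 mm) while the tool's tip is on it (value of joint cover3 above 0.0025 m and contact force between tool and cover3 above 0.2 N).
4. the fourth section is pressed home (down at least 2.5 of its 4 mm) while the tool's tip is on it (value of joint cover4 above 0.0025 m and contact force between tool and cover4 above 0.2 N).
5. the fifth section is pressed home (down at least 2.5 of its 4 mm) while the tool's tip is on it (value of joint cover5 above 0.0025 m and contact force between tool and cover5 above 0.2 N).
6. the sixth (rightmost) section is pressed home (down at least 2.5 of its 4 mm) while the tool's tip is on it (value of joint cover6 above 0.0025 m and contact force between tool and cover6 above 0.2 N).
At the end, for the whole second after the job is handed in: all six sections are down at least 2.5 of their 4 mm; the tool hangs at rest in the rack, its collar on the prongs (underside within 4 mm of their tops, within 12 mm of the seat's middle), upright within 0.15 rad (value of joint each of cover1, cover2, cover3, cover4, cover5, cover6 above 0.0025 m and horizontal distance between tool_collar and rack_seat below 0.012 m and z of tool_collar in the frame of rack between 0.111 and 0.119 m and angle between tool's own z axis and vertical below 0.15 rad and linear speed of tool below 0.03 m/s); the robot touches nothing.
It fails at once if the tool runs faster than 15 cm/s while it touches the light bar (contact force between tool and light_bar above 0.5 N and linear speed of tool above 0.15 m/s).
It fails at once if the tool presses on the light bar with more than 40 N (contact force between tool and light_bar above 40 N).
It fails at once if the gripper touches the light bar (contact force between the fingers and light_bar above 1 N).
It fails at once if a bystander (canister, jar, carton) is moved more than 20 mm (distance of any of canister, jam_jar, tea_box from where it was at the start of the episode above 0.02 m).
It also fails if it takes over 69 s, if anything falls off the work surface, if the arm or the gripper's body presses on something with over 40 N, if the wrist force passes 120 N, or if a joint passes its speed limit or range.

## Working session

There is one attempt and no reset: what is moved stays moved. The work goes in short steps, Python scripts to look and compute and a tool call to move; the robot and the scene stay as the last step left them, time stands still between calls to the robot, and variables do not carry over. Pictures are saved under pics/ and viewed, at most 10 in all, crops included, and the job is handed in when it is done.

Besides the shell and the picture viewer there is one more tool, called after "Request:" in YAML: its name, and indented under it one key for each argument. apply_moves: Moves the arm, as the interface text tells. Its arguments: {"type":"object","properties":{"commands":{"type":"array"},"newtons":{"type":"number"}},"required":["commands"]}

```bash
ls; mkdir -p pics
cat > h.py <<'E'
import numpy as np, cv2
from cell import observe, imaging, arm
def cast(name,u,v,z=None,d=None):
    p=imaging.camera_params(name);K=np.array(p["camera_matrix"]);R=np.array(p["rotation"]);o=np.array(p["origin"])
    if R.ndim==1:R=cv2.Rodrigues(R)[0]
    r=R@np.array([(u-K[0,2])/K[0,0],-(v-K[1,2])/K[1,1],-1.0])
    return o+r*(d if d is not None else (z-o[2])/r[2])
def grab(name,fn):
    im,dp=imaging.get_image(name);cv2.imwrite(fn,im[:,:,::-1]);np.save(fn[:-4]+'.npy',dp);return im,dp
E
python3 - <<'E'
from h import *
for n in("scene","top"):
    grab(n,f"pics/{n}0.png");print(imaging.camera_params(n))
print(imaging.camera_params("wrist"),arm.grasp_offset,observe())
E
```

```text
pics
{'camera_matrix': array([[488.4053052 ,   0.        , 320.16173163],
       [  0.        , 488.4053052 , 235.6809763 ],
       [  0.        ,   0.        ,   1.        ]]), 'origin': array([ 0.0247844 , -0.83963952,  0.98949267]), 'rotation': array([ 0.8126581 , -0.24598523, -0.51614687])}
{'camera_matrix': array([[560.91410317,   0.        , 320.34772413],
       [  0.        , 560.91410317, 239.72492307],
       [  0.        ,   0.        ,   1.        ]]), 'origin': array([ 0.50277813, -0.0227287 ,  1.43626474]), 'rotation': array([ 0.02832689, -0.02593714, -1.59159263])}
{'camera_matrix': array([[371.64829954,   0.        , 320.96842813],
       [  0.        , 371.64829954, 239.6327645 ],
       [  0.        ,   0.        ,   1.        ]]), 'tool_from_camera': array([[ 2.65226366e-05,  9.63667528e-01,  2.67104651e-01,
         7.17302403e-02],
       [ 9.99999999e-01, -1.34196747e-05, -5.08809254e-05,
         5.65805038e-04],
       [-4.54478381e-05,  2.67104652e-01, -9.63667527e-01,
        -1.56874209e-01],
       [ 0.00000000e+00,  0.00000000e+00,  0.00000000e+00,
         1.00000000e+00]])} 0.0188 {'clock': 0.1, 'joints': array([-1.29861129,  0.43513426,  0.02495977,  1.57401159, -0.01160608,
        1.13397424, -0.07509599]), 'dq': array([ 0.00138388, -0.00059614,  0.00168268, -0.00324931,  0.00077744,
        0.00223159, -0.00025327]), 'joint_efforts': array([ 2.70120516e-03, -6.69129324e+01,  9.88161564e-01, -3.15145433e+01,
       -6.03389041e-02,  3.74338450e-02,  6.64780964e-05]), 'position': array([0.2286689 , 0.58117874, 0.22603299]), 'ee_rot': array([-5.85330163e-01, -3.08643540e+00,  2.15968308e-03]), 'force': array([ 0.0187631 , -1.12402927,  0.68140531]), 'ft_torque': array([ 0.01361547, -0.04398538,  0.0076401 ]), 'gripper_force': 0.0, 'width': 0.9989239910831761}
```

View pics/top0.png

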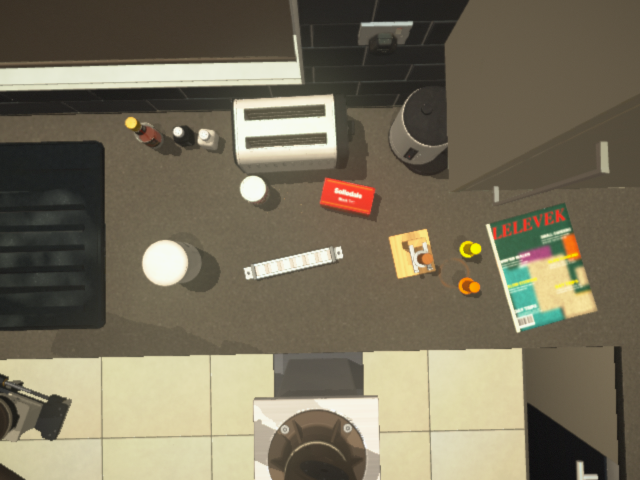

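View pics/scene0.png

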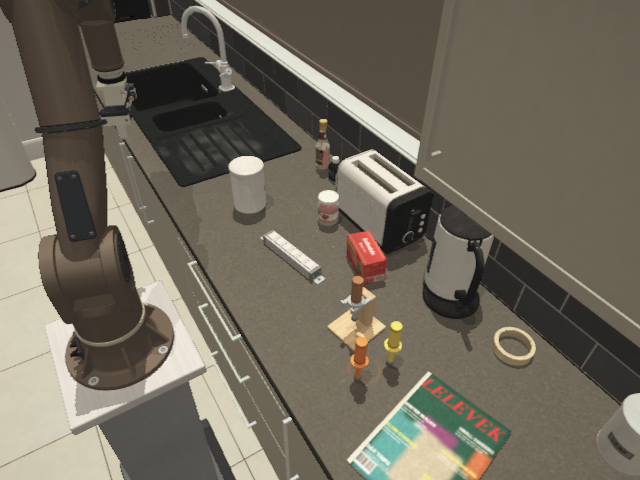

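Top view: bar runs from (247,274) to (341,251). Candidates for the tool are the brown handle in the rack at top (425,258) / scene (357,290), the orange one at (470,287) / (360,355) and the yellow one at (470,250) / (395,340). I choose the brown one, since orange and yellow are excluded, and check it in a close crop while measuring.

Run:
```python
from h import *
t=cv2.imread('pics/top0.png');s=cv2.imread('pics/scene0.png')
a=cv2.resize(t[220:290,380:450],(560,560),interpolation=cv2.INTER_CUBIC)
b=cv2.resize(t[235:290,235:350],None,fx=5,fy=5,interpolation=cv2.INTER_CUBIC)
cv2.imwrite('pics/c1.png',cv2.resize(np.hstack([a,cv2.copyMakeBorder(b,0,560-275,0,0,cv2.BORDER_CONSTANT)]),(798,394)))
cv2.imwrite('pics/c2.png',cv2.resize(s[260:360,310:420],(660,600),interpolation=cv2.INTER_CUBIC))
d=np.load('pics/top0.npy')
# bar by depth: world z
vs,us=np.mgrid[240:290,235:352]
P=np.array([cast('top',u,v,d=d[v,u]) for u,v in zip(us.ravel(),vs.ravel())])
print(np.percentile(P[:,2],[5,50,95]))
m=(P[:,2]>.02)&(P[:,2]<.05);Q=P[m]
r=cv2.minAreaRect(Q[:,:2].astype(np.float32));print(m.sum(),r,cv2.boxPoints(r))
# rack/tool
vs,us=np.mgrid[225:285,385:440]
P=np.array([cast('top',u,v,d=d[v,u]) for u,v in zip(us.ravel(),vs.ravel())])
for lo,hi in((.005,.03),(.1,.13),(.14,.2)):
    m=(P[:,2]>lo)&(P[:,2]<hi);Q=P[m]
    if m.sum()>4:print(lo,m.sum(),Q.mean(0),np.median(Q,0),cv2.minAreaRect(Q[:,:2].astype(np.float32)))
```

```text
Traceback (most recent call last):
  File "h.py", line 4, in cast
    p=imaging.camera_params(name);K=np.array(p["camera_matrix"]);R=np.array(p["rotation"]);o=np.array(p["origin"])
ValueError: time passes only in moves, steps and waits
```

View pics/c1.png

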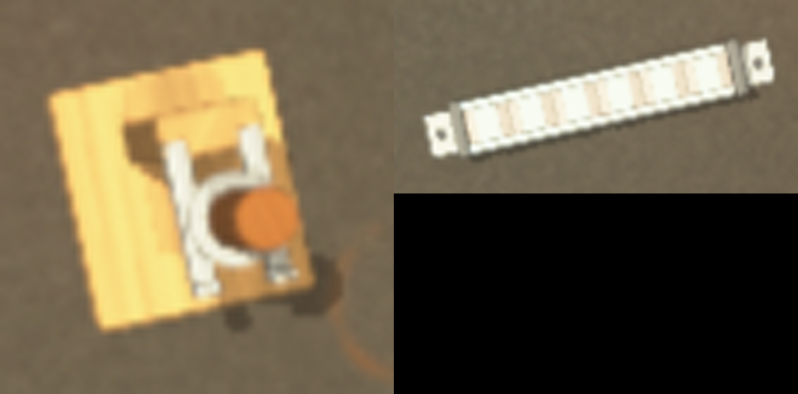

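View pics/c2.png

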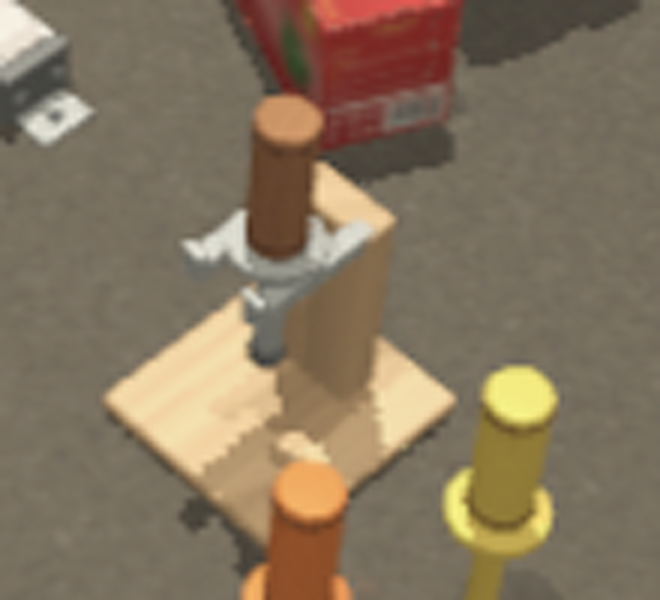

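Tool choice confirmed: the brown-handled tool hangs in the fork, opening toward the robot, turned about 12°. The decoys stand on the worktop.

```bash
cat > h.py <<'E'
import numpy as np, cv2
from cell import observe, imaging, arm
_c={}
def cast(name,u,v,z=None,d=None):
    if name not in _c:
        p=imaging.camera_params(name);_c[name]=(np.array(p["camera_matrix"]),cv2.Rodrigues(np.array(p["rotation"]))[0],np.array(p["origin"]))
    K,R,o=_c[name]
    u,v=np.asarray(u,float),np.asarray(v,float)
    r=np.stack([(u-K[0,2])/K[0,0],-(v-K[1,2])/K[1,1],-np.ones_like(u)],-1)@R.T
    k=d if d is not None else (z-o[2])/r[...,2]
    return o+r*np.asarray(k)[...,None]
def grab(name,fn):
    im,dp=imaging.get_image(name);cv2.imwrite(fn,im[:,:,::-1]);np.save(fn[:-4]+'.npy',dp);return im,dp
E
cat > m.py <<'E'
from h import *
d=np.load('pics/top0.npy')
def reg(u0,u1,v0,v1,lo,hi,l=''):
    vs,us=np.mgrid[v0:v1,u0:u1];P=cast('top',us,vs,d=d[v0:v1,u0:u1]).reshape(-1,3)
    Q=P[(P[:,2]>lo)&(P[:,2]<hi)]
    if len(Q)>4:print(l,len(Q),np.median(Q,0).round(4),cv2.minAreaRect(Q[:,:2].astype(np.float32)))
reg(235,352,240,290,-.02,.015,'floor')
reg(235,352,240,290,.018,.05,'bar')
reg(385,440,225,285,.105,.13,'rack')
reg(385,440,225,285,.14,.22,'handle')
reg(445,490,235,300,.1,.3,'decoy')
reg(130,200,225,300,.1,.3,'canister')
E
python3 m.py
python3 - <<'E'
from h import *
t=cv2.imread('pics/top0.png');h=cv2.cvtColor(t,cv2.COLOR_BGR2HSV)
# prong ends and covers from pixels (crop scale: 8*0.7036 , 5*...)
k=560/394
f=lambda x,y:(380+x*k/8,220+y*k/8)
for n,x,y,z in(('farL',178,145,.115),('nearL',205,285,.118),('farR',252,130,.115),('nearR',281,262,.118),('collar',228,222,.121),('handletop',267,219,.19)):
    print(n,cast('top',*f(x,y),z=z).round(4))
kk=(560+575)/798/5
g=lambda x,y:(235+(x-394)*kk,235+y*560/394/5)
for n,x,y in(('c1',485,123),('c6',708,73),('tabL',440,135),('tabR',758,64)):print(n,cast('top',*g(x,y),z=.032).round(4))
# scene: collar/handle top (crop scale 6)
print('scene handletop',cast('scene',310+288/6,260+115/6,z=.19).round(4))
E
```

```text
floor 4600 [ 0.4836  0.0497 -0.    ] ((0.49039164185523987, 0.05044463276863098), (0.29794448614120483, 0.1258593201637268), 88.79899597167969)
bar 1210 [0.496  0.0487 0.0311] ((0.49579933285713196, 0.04914058744907379), (0.03943762183189392, 0.21161474287509918), 11.471671104431152)
rack 404 [ 0.5172 -0.2468  0.1152] ((0.5088662505149841, -0.25400131940841675), (0.07801610231399536, 0.0441637858748436), 10.727923393249512)
handle 144 [ 0.5001 -0.2539  0.1884] ((0.499345600605011, -0.25655385851860046), (0.025541886687278748, 0.024490870535373688), 7.028904438018799)
decoy 298 [ 0.445  -0.3708  0.1424] ((0.4762721657752991, -0.3748272657394409), (0.025472773239016533, 0.11333242803812027), 86.21270751953125)
canister 1808 [0.5026 0.3308 0.1531] ((0.5024182200431824, 0.33518514037132263), (0.10473347455263138, 0.10474815219640732), 60.26072692871094)
farL [ 0.5296 -0.2358  0.115 ]
nearL [ 0.4709 -0.2451  0.118 ]
farR [ 0.5352 -0.267   0.115 ]
nearR [ 0.4798 -0.277   0.118 ]
collar [ 0.497  -0.2548  0.121 ]
handletop [ 0.4982 -0.2581  0.19  ]
c1 [0.4787 0.1292 0.032 ]
c6 [ 0.5109 -0.0302  0.032 ]
tabL [0.4708 0.1613 0.032 ]
tabR [ 0.5165 -0.0659  0.032 ]
scene handletop [ 0.4998 -0.2563  0.19  ]
```

Request:
apply_moves:
  commands:
    - [60,0.35,-1,0.1,0.1]
    - [60,0.35,-1,0.1,0.1]
    - [60,0.35,-1,0.1,0.1]
    - [60,0.35,-1,0.1,0.1]
    - [60,0.35,-1,0.1,0.1]
    - [60,0.35,-1,0.1,0.1]
    - [60,0.35,-1,0,0.1]
    - [60,0.35,-1,0,0.1]
    - [60,0.35,-1,0,0.1]
    - [60,0.35,-1,0,0.1]
    - [60,0.35,-1,0,0.1]
    - [60,0.35,-1,0,0.03]
  newtons: 40

```text
clock: 1.6
position: [0.4763, -0.1265, 0.262]
ee_rot: [-0.301, 3.127, 0.0]
force: [1.7, 0.9, 0.5]
width: 0.597
gripper_force: 0.0
```

Request:
apply_moves:
  commands:
    - [60,0.15,-0.97,0,0]
    - [60,0.15,-0.97,0,0]
    - [60,0,0,0,0]
    - [60,0,0,0,0]

```text
clock: 2.1
position: [0.4937, -0.2407, 0.2614]
ee_rot: [0.297, -3.126, -0.001]
force: [-0.0, 0.8, 0.2]
width: 0.6
gripper_force: 0.0
```

Run:
```python
from h import *
s=observe();print(s["position"],s["ee_rot"],s["force"]);grab('wrist','pics/w1.png')
```

```text
[ 0.49374877 -0.24074303  0.2614401 ] [ 2.97313591e-01 -3.12645186e+00 -1.30088661e-03] [-0.03189864  0.80697213  0.19996098]
```

View pics/w1.png

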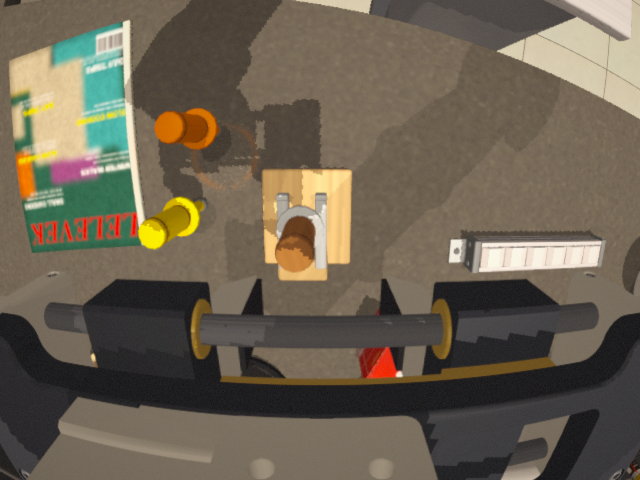

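The wrist view shows the brown handle top at about (295,255), the fork opening away from the gripper, and yellow/orange decoys clear of the finger line. I use the handle-top ray to check the offset.

```bash
cat >> h.py <<'E'
def wcast(u,v,z,pos,rv):
    p=imaging.camera_params("wrist");K=np.array(p["camera_matrix"]);T=np.array(p["tool_from_camera"])
    a,b=u-K[0,2],v-K[1,2];r=np.hypot(a,b);th=r/K[0,0]
    ray=np.array([a/r*np.sin(th),-b/r*np.sin(th),-np.cos(th)])
    R=cv2.Rodrigues(np.array(rv))[0];o=np.array(pos)+R@T[:3,3];w=R@T[:3,:3]@ray
    return o+w*(z-o[2])/w[2]
E
python3 - <<'E'
from h import *
s=observe();im=cv2.imread('pics/w1.png');h=cv2.cvtColor(im,cv2.COLOR_BGR2HSV)
m=cv2.inRange(im,(30,70,130),(95,135,200));m[:,:265]=0;m[:,330:]=0;m[:225]=0;m[280:]=0
for c in cv2.findContours(m,0,2)[0]:
    if cv2.contourArea(c)>40:print(cv2.contourArea(c),cv2.minEnclosingCircle(c))
print(wcast(295,256,.19,s["position"],s["ee_rot"]))
# prong outer near ends, both at z=.118
print(wcast(282,198,.12,s["position"],s["ee_rot"]),wcast(320,198,.12,s["position"],s["ee_rot"]))
E
```

```text
314.0 ((295.0, 252.0), 20.24855613708496)
[ 0.4998676 -0.2553817  0.19     ]
[ 0.47636805 -0.27507882  0.12      ] [ 0.47061234 -0.24466949  0.12      ]
```

Request:
apply_moves:
  commands:
    - [60,0.1,-0.25,0,0]
    - [60,0,0,-0.3,0]
    - [60,0,0,-0.5,0]
    - [60,0,0,-0.5,0]
    - [60,0,0,-0.5,0]
    - [60,0,0,-0.3,0]
    - [60,0,0,0,0]
    - [60,0,0,0,0]

```text
clock: 3.15
position: [0.5007, -0.2564, 0.1368]
ee_rot: [-0.299, 3.126, -0.001]
force: [0.4, 0.3, 1.2]
width: 0.597
gripper_force: 0.0
```

Fine. Close.

Request:
apply_moves:
  commands:
    - [0,0,0,0,0]
    - [0,0,0,0,0]
    - [0,0,0,0,0]
    - [0,0,0,0,0]
    - [0,0,0,0,0]
  newtons: 45

```text
clock: 3.78
position: [0.5002, -0.2562, 0.1362]
ee_rot: [-0.298, 3.127, -0.0]
force: [-1.4, -0.4, 3.3]
width: 0.274
gripper_force: 45.0
```

Request:
apply_moves:
  commands:
    - [0,0,0,0.2,0]
    - [0,0,0,0.25,0]
    - [0,0,0,0,0]
    - [0,-0.3,-0.06,0,0]
    - [0,-0.5,-0.1,0,0]
    - [0,-0.5,-0.1,0,0]
    - [0,0,0,0.3,0]
    - [0,0,0,0.5,0]
    - [0,0,0.5,0.3,0]
    - [0,0,0,0,0]
    - [0,0,0,0,0]

```text
clock: 5.15
position: [0.4209, -0.242, 0.2284]
ee_rot: [0.298, -3.127, -0.001]
force: [0.8, -0.7, -1.8]
width: 0.278
gripper_force: 45.0
```

Run:
```python
from h import *
s=observe();print(s["clock"],s["position"],s["ee_rot"],s["force"]);im,_=grab('scene','pics/s1.png')
cv2.imwrite('pics/s1c.png',cv2.resize(im[200:380,230:430,::-1],(666,600),interpolation=cv2.INTER_CUBIC))
```

```text
5.15 [ 0.42094304 -0.24199343  0.22840772] [ 2.97770282e-01 -3.12674673e+00 -6.51698315e-04] [ 0.75356287 -0.70933156 -1.81584826]
```

View pics/s1c.png

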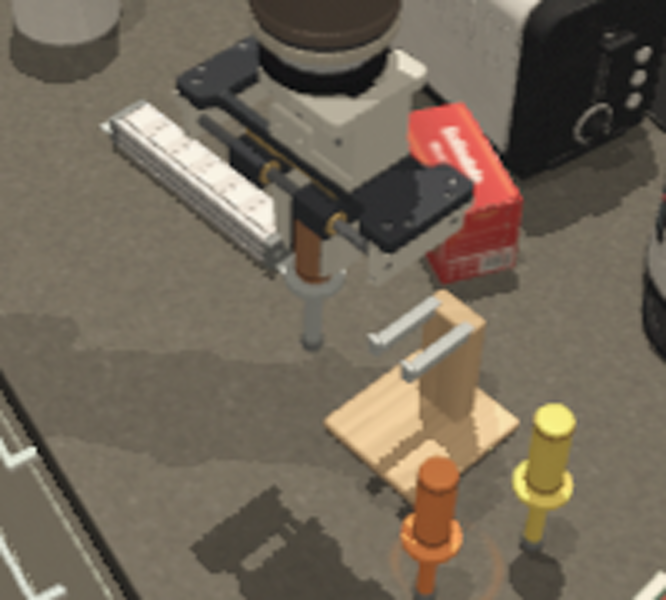

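Tool is out and upright (tip at crop (312,348)); the fork is empty. Now over the first section.

Request:
apply_moves:
  commands:
    - [0,0.1,0.4,0,0]
    - [0,0.1,0.9,0,0]
    - [0,0.15,0.9,0,0]
    - [0,0.15,0.9,0,0]
    - [0,0.2,0.9,0,0]
    - [0,0.15,0.9,0,0]
    - [0,0.1,0.9,0,0]
    - [0,0.04,0.36,0,0]
    - [0,0,0,-0.5,0]
    - [0,0,0,-0.5,0]
    - [0,0,0,0,0]
    - [0,0,0,0,0]

```text
clock: 6.7
position: [0.4819, 0.1273, 0.1695]
ee_rot: [-0.296, 3.127, -0.0]
force: [-0.2, -0.8, -0.9]
width: 0.274
gripper_force: 45.0
```

Run:
```python
from h import *
s=observe();print(s["clock"],s["position"],s["ee_rot"],s["force"]);im,_=grab('wrist','pics/w2.png')
cv2.imwrite('pics/w2c.png',cv2.resize(im[100:340,160:480,::-1],(800,600),interpolation=cv2.INTER_CUBIC))
```

```text
6.7 [0.4819428  0.12729167 0.16948503] [-2.96476588e-01  3.12739818e+00 -3.75872278e-04] [-0.20605183 -0.84389857 -0.88823854]
```

View pics/w2c.png

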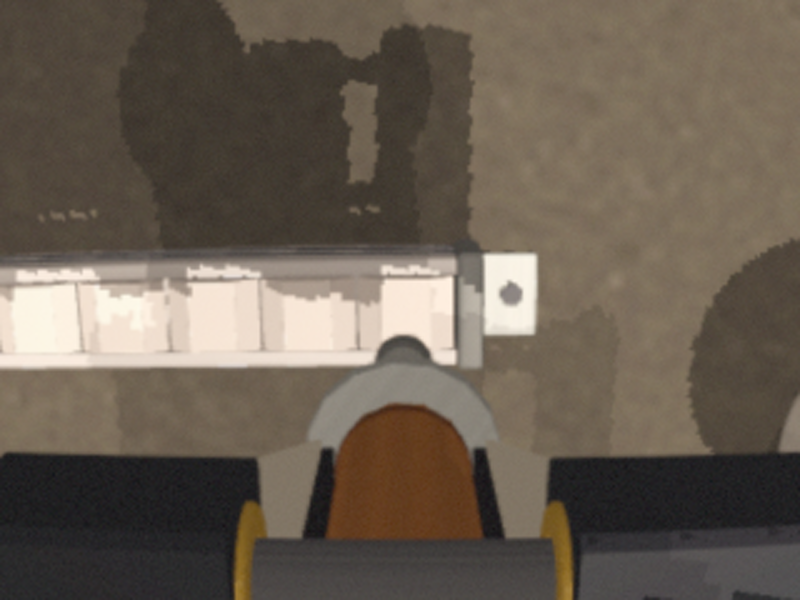

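The close view shows the tip at crop (404,345) over the first section (357–456 along, rims at rows 250 and 367). I check the cross-bar centre.

Run:
```python
from h import *
s=observe();W=lambda x,y,z:wcast(160+x/2.5,100+y/2.5,z,s["position"],s["ee_rot"]).round(4)
a,b=W(404,250,.03),W(404,367,.03);print(a,b,np.linalg.norm(a-b),(a+b)/2)
c,d=W(357,315,.031),W(456,315,.031);print(c,d,(c+d)/2,np.linalg.norm(c-d))
e=W(2,315,.031);print(e,'yaw',np.arctan2(-(d-e)[0],(d-e)[1]))
```

```text
[0.4602 0.1243 0.03  ] [0.4989 0.1318 0.03  ] 0.03942004566207402 [0.47955 0.12805 0.03   ]
[0.4841 0.1133 0.031 ] [0.478  0.1451 0.031 ] [0.48105 0.1292  0.031  ] 0.03237977763975535
[ 0.5068 -0.0095  0.031 ] yaw 0.1841760755321364
```

Request:
apply_moves:
  commands:
    - [0,-0.03,0.01,-0.2,0]
    - [0,0,0,-0.3,0]
    - [0,0,0,-0.15,0]
    - [0,0,0,-0.05,0]
    - [0,0,0,0,0]
    - [0,0,0,0,0]

```text
clock: 7.5
position: [0.48, 0.1286, 0.1274]
ee_rot: [-0.298, 3.127, 0.0]
force: [-0.5, -0.2, -1.2]
width: 0.274
gripper_force: 45.0
```

Request:
apply_moves:
  commands:
    - [0,0,0,-0.04,0]
    - [0,0,0,-0.03,0]
    - [0,0,0,-0.02,0]
    - [0,0,0,0,0]
    - [0,0,0,0,0]

```text
clock: 8.12
position: [0.4796, 0.1285, 0.1216]
ee_rot: [0.298, -3.127, 0.0]
force: [0.2, 1.1, 0.3]
width: 0.275
gripper_force: 45.0
```

Request:
apply_moves:
  commands:
    - [0,0,0,-0.02,0]
    - [0,0,0,-0.02,0]
    - [0,0,0,0,0]

```text
clock: 8.5
position: [0.4803, 0.1286, 0.1203]
ee_rot: [-0.298, 3.126, 0.001]
force: [-3.1, -1.1, 15.7]
width: 0.276
gripper_force: 45.0
```

Request:
apply_moves:
  commands:
    - [0,0.013,-0.065,0,0]
    - [0,0.013,-0.065,0,0]
    - [0,0.013,-0.065,0,0]
    - [0,0.013,-0.065,0,0]
    - [0,0.013,-0.065,0,0]
    - [0,0.013,-0.065,0,0]
    - [0,0.013,-0.065,0,0]
    - [0,0.013,-0.065,0,0]

```text
clock: 9.5
position: [0.4863, 0.1004, 0.1204]
ee_rot: [-0.301, 3.126, 0.007]
force: [-4.8, 11.4, 15.5]
width: 0.279
gripper_force: 45.2
```

Request:
apply_moves:
  commands:
    - [0,0.013,-0.065,0.01,0]
    - [0,0.013,-0.065,0,0]
    - [0,0.013,-0.065,0,0]
    - [0,0.013,-0.065,0,0]
    - [0,0.013,-0.065,0,0]
    - [0,0.013,-0.065,0,0]
    - [0,0.013,-0.065,0,0]
    - [0,0.013,-0.065,0,0]

```text
clock: 10.5
position: [0.4926, 0.0678, 0.1206]
ee_rot: [-0.3, 3.126, 0.004]
force: [-1.8, 6.5, 10.9]
width: 0.278
gripper_force: 45.1
```

Run:
```python
from h import *
s=observe();print(s["clock"],s["position"],s["force"],s["ft_torque"]);im,_=grab('scene','pics/s2.png')
cv2.imwrite('pics/s2c.png',cv2.resize(im[190:310,230:390,::-1],(800,600),interpolation=cv2.INTER_CUBIC))
```

```text
10.5 [0.49258628 0.06779196 0.12055666] [-1.76292106  6.4713155  10.85523514] [2.29519043 0.66511634 0.05152185]
```

View pics/s2c.png

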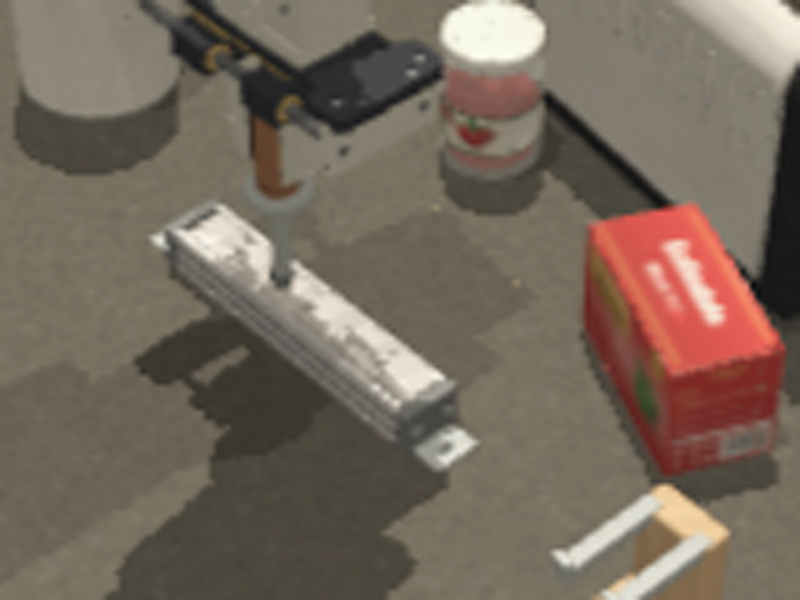

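The tip is on the bar's centre line at crop (282,280), about the third section, tool nearly upright. Continue.

Request:
apply_moves:
  commands:
    - [0,0.013,-0.065,0,0]
    - [0,0.013,-0.065,0,0]
    - [0,0.013,-0.065,0,0]
    - [0,0.013,-0.065,0,0]
    - [0,0.013,-0.065,0,0]
    - [0,0.013,-0.065,0,0]
    - [0,0.013,-0.065,0,0]
    - [0,0.013,-0.065,0,0]
    - [0,0.013,-0.065,0,0]
    - [0,0.013,-0.065,0,0]

```text
clock: 11.8
position: [0.5007, 0.0282, 0.1206]
ee_rot: [-0.299, 3.126, 0.003]
force: [-1.3, 6.8, 8.8]
width: 0.277
gripper_force: 45.1
```

Request:
apply_moves:
  commands:
    - [0,0.013,-0.065,0,0]
    - [0,0.013,-0.065,0,0]
    - [0,0.013,-0.065,0,0]
    - [0,0.013,-0.065,0,0]
    - [0,0.013,-0.065,0,0]
    - [0,0.013,-0.065,0,0]
    - [0,0.013,-0.065,0,0]
    - [0,0.013,-0.065,0,0]
    - [0,0.013,-0.065,0,0]

```text
clock: 12.92
position: [0.5076, -0.0081, 0.1202]
ee_rot: [-0.299, 3.126, 0.0]
force: [1.0, 0.7, 1.5]
width: 0.279
gripper_force: 45.0
```

Request:
apply_moves:
  commands:
    - [0,0,0.05,-0.01,0]
    - [0,0,0.05,-0.01,0]
    - [0,0,0,0,0]

```text
clock: 13.3
position: [0.508, -0.0072, 0.1194]
ee_rot: [-0.293, 3.126, -0.009]
force: [-0.3, -13.5, 11.1]
width: 0.28
gripper_force: 45.3
```

The low force fits the V-valley between sections 5 and 6. I restore the height and go on.

Request:
apply_moves:
  commands:
    - [0,0.0,-0.05,0.015,0]
    - [0,0.013,-0.065,0,0]
    - [0,0.013,-0.065,0,0]
    - [0,0.013,-0.065,0,0]
    - [0,0.013,-0.065,0,0]
    - [0,0.013,-0.065,0,0]
    - [0,0.013,-0.065,0,0]

```text
clock: 14.18
position: [0.5118, -0.0252, 0.1203]
ee_rot: [-0.302, 3.127, 0.007]
force: [-4.7, 10.7, 16.8]
width: 0.273
gripper_force: 45.2
```

Request:
apply_moves:
  commands:
    - [0,0.013,-0.065,0,0]
    - [0,0.013,-0.065,0,0]
    - [0,0,0,0,0]
    - [0,0,0,0.1,0]
    - [0,0,0,0.3,0]
    - [0,0,0,0.5,0]
    - [0,0,0,0.5,0]
    - [0,0,0,0.3,0]
    - [0,0,0,0,0]
    - [0,0,0,0,0]

```text
clock: 15.42
position: [0.5126, -0.0364, 0.2205]
ee_rot: [0.298, -3.126, 0.0]
force: [0.9, 0.4, -0.7]
width: 0.275
gripper_force: 45.0
```

Run:
```python
from h import *
s=observe();print(s["clock"],s["position"],s["ee_rot"],s["force"])
im,_=grab('wrist','pics/w3.png');im2,_=grab('scene','pics/s3.png')
a=cv2.resize(im[60:300,200:440,::-1],(400,400),interpolation=cv2.INTER_CUBIC)
b=cv2.resize(im2[170:300,240:370,::-1],(400,400),interpolation=cv2.INTER_CUBIC)
cv2.imwrite('pics/w3c.png',np.hstack([a,b]))
```

```text
15.425 [ 0.51255502 -0.03638573  0.22054212] [ 2.97824790e-01 -3.12600494e+00  2.03591459e-04] [ 0.92723122  0.36415612 -0.73308703]
```

View pics/w3c.png

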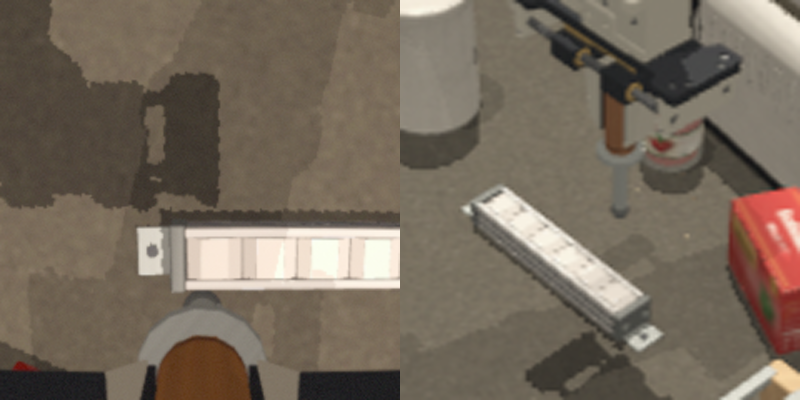

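Tool hangs straight as before; sections look flush. Go to the front of the rack and check cover heights with the depth picture.

Request:
apply_moves:
  commands:
    - [0,-0.3,-0.3,0,0]
    - [0,-0.4,-0.7,0,0]
    - [0,-0.4,-0.9,0,0]
    - [0,-0.3,-0.9,0,0]
    - [0,-0.09,-0.8,0,0]
    - [0,0,-0.3,0,0]
    - [0,0,0,0,0]
    - [0,0,0,0,0]

```text
clock: 16.52
position: [0.4232, -0.2695, 0.2211]
ee_rot: [0.299, -3.127, -0.001]
force: [0.4, 0.6, -0.8]
width: 0.274
gripper_force: 45.0
```

Run:
```python
from h import *
s=observe();print(s["clock"],s["position"],s["ee_rot"],s["force"])
_,d1=grab('top','pics/top1.png');d0=np.load('pics/top0.npy')
c=np.array([.4958,.0492])
p=imaging.camera_params('top');K=p["camera_matrix"]
for k in range(6):
    o=.08-.032*k;w=np.array([c[0]-np.sin(.195)*o,c[1]+np.cos(.195)*o,.032])
    R=cv2.Rodrigues(np.array(p["rotation"]))[0];q=R.T@(w-p["origin"])
    u=int(round(K[0,2]+K[0,0]*q[0]/-q[2]));v=int(round(K[1,2]-K[1,1]*q[1]/-q[2]))
    f=lambda d:cast('top',u,v,d=np.median(d[v-2:v+3,u-2:u+3]))[2].round(4)
    print(k+1,u,v,f(d0),f(d1))
```

```text
16.525 [ 0.42321391 -0.26946916  0.22107315] [ 2.98517687e-01 -3.12657384e+00 -1.44267835e-03] [ 0.43924875  0.61010468 -0.8194781 ]
1 261 269 0.0338 0.0285
2 274 267 0.0338 0.0296
3 286 264 0.0319 0.0293
4 299 261 0.035 0.0304
5 311 258 0.032 0.0293
6 324 256 0.0326 0.0298
```

All six are down about 4 mm. Now lower and insert.

Request:
apply_moves:
  commands:
    - [0,0,-0.01,-0.4,0]
    - [0,0,0,-0.4,0]
    - [0,0,0,-0.2,0]
    - [0,0,0,0,0]
    - [0,0.3,0.05,0,0]
    - [0,0.4,0.08,0,0]
    - [0,0.4,0.07,0,0]
    - [0,0.18,0.03,0,0]
    - [0,0,0,0,0]
    - [0,0,0,0,0]

```text
clock: 17.82
position: [0.4998, -0.2573, 0.1616]
ee_rot: [0.297, -3.127, -0.0]
force: [0.4, 0.1, -1.1]
width: 0.279
gripper_force: 45.0
```

Request:
apply_moves:
  commands:
    - [0,0,0.01,-0.2,0]
    - [0,0,0,-0.12,0]
    - [0,0,0,-0.06,0]
    - [0,0,0,-0.04,0]
    - [0,0,0,0,0]
    - [0,0,0,0,0]

```text
clock: 18.58
position: [0.5007, -0.2565, 0.1364]
ee_rot: [-0.298, 3.127, -0.0]
force: [-0.0, -0.2, -1.2]
width: 0.276
gripper_force: 45.0
```

Request:
apply_moves:
  commands:
    - [0,0,0,-0.02,0]
    - [0,0,0,-0.01,0]
    - [0,0,0,0,0]

```text
clock: 18.95
position: [0.5008, -0.2565, 0.1361]
ee_rot: [-0.298, 3.126, 0.001]
force: [-5.4, 4.4, 18.4]
width: 0.278
gripper_force: 45.0
```

Seated. Ease up, open, and back away upward.

Request:
apply_moves:
  commands:
    - [0,0,0,0.02,0]
    - [20,0,0,0,0]
    - [35,0,0,0,0]
    - [50,0,0,0,0]
    - [60,0,0,0,0]
    - [60,0,0,0,0]
    - [60,0,0,0.3,0]
    - [60,0,0,0.5,0]
    - [60,0,0,0.5,0]
    - [60,0,0,0.3,0]
    - [60,0,0,0,0]
    - [60,0,0,0,0]

```text
clock: 20.45
position: [0.5002, -0.2561, 0.2308]
ee_rot: [0.298, -3.127, -0.001]
force: [0.3, 0.3, -0.2]
width: 0.6
gripper_force: 0.0
```

Run:
```python
from h import *
s=observe();print(s["clock"],s["position"],s["ee_rot"],s["force"])
im,_=grab('wrist','pics/w4.png');im2,_=grab('scene','pics/s4.png')
a=cv2.resize(im[140:300,220:380,::-1],(400,400),interpolation=cv2.INTER_CUBIC)
b=cv2.resize(im2[260:360,310:410,::-1],(400,400),interpolation=cv2.INTER_CUBIC)
cv2.imwrite('pics/w4c.png',np.hstack([a,b]))
m=cv2.inRange(im[:,:,::-1],(30,70,130),(95,135,200));m[:,:265]=0;m[:,350:]=0;m[:215]=0;m[290:]=0
for c in cv2.findContours(m,0,2)[0]:
    if cv2.contourArea(c)>40:
        (u,v),r=cv2.minEnclosingCircle(c);print(u,v,r,wcast(u,v,.19,s["position"],s["ee_rot"]))
```

```text
20.45 [ 0.50024875 -0.25606232  0.23080391] [ 2.98421007e-01 -3.12650144e+00 -9.93204377e-04] [ 0.34432425  0.30119625 -0.18894642]
318.0586853027344 268.21832275390625 21.31804084777832 [ 0.50055503 -0.25718759  0.19      ]
283.0 229.0 17.204750061035156 [ 0.48178011 -0.28038458  0.19      ]
```

View pics/w4c.png

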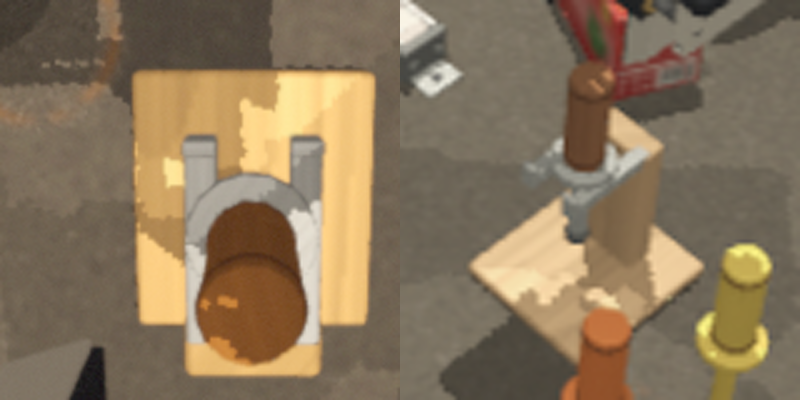

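The tool hangs upright in the fork with its collar on both prongs, its handle top at (0.5006, -0.2572), 2 mm from where it started, and the gripper is clear. Hand in.

```bash
python3 -c "
from cell import arm;print(arm.sign_off())"
```

```text
the job is handed in; nothing more can be done
None
```

The job is handed in at about 20 s of the 69 s: all six cover sections read about 4 mm lower and flush with the rims, the tool hangs upright in the rack again, and the gripper is clear; the hand-in returned no verdict.

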